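Pin a clamshell curing jig shut

TASK

First turn the black knob of the blue clamshell jig until the black pointer stands on the red mark, so that the brass lock block lies in line with the jig. Then fold the lid down, take the red-handled pin out of its wooden stand and push it through the hole in the lid's tongue into the lock block until its collar presses the lid fully shut against the springy seal. Finish while still gripping the pin and pressing it down; leave the bottle, the round box and the crucible where they are.

Things in the scene. Friction and masses are not known exactly. Their poses are not given: they have to be found in the camera images.
- jig: Clamshell jig screwed to the bench: aluminium base plate 215 x 185 mm, 10 mm thick, with a blue lower half 100 x 100 mm that reaches 44 mm above the bench. Origin on the bench under the centre of the lower half. x points from the lock-block end (facing the robot) to the hinge, y to the left, z up. Base plate spans x -145..70 mm, y -125..60 mm.
- lid_hinge (a point): Middle of the lid's hinge axis: 55 mm behind the jig's origin (+x of the jig), 45 mm above the bench. The axis runs along the jig's y.
- fold (a joint): Fold angle of the lid in rad: 0 when folded down onto its seal, grows as the lid opens up and back; 1.05 to 1.3 at the start. Stiff hinge: the lid stays where it is left, 1 to 3 N at its front moves it. The lid's whole angle from level is fold + lid.
- lid (a joint): What the springy seal holds the lid up, in rad: 0.08 when free (the tongue's hole then stands 11 mm higher than when shut), 0 when the folded lid is pressed fully shut. Pressing it down takes about 4 N at the tongue's hole to start and 7 N to shut it fully; it springs back when let go.
- lid_top (a point): Point on the lid's outer (upper) face, on its middle line. With the lid shut it is 85 mm in front of the hinge axis (-x) and 24 mm above it; moves with the lid. The lid is a blue shell 100 mm wide and 24 mm thick reaching to 105 mm in front of the hinge axis, then a tongue 44 mm wide and 8 mm thick from there to 164 mm.
- lid_hole (a point): Centre of the hole in the lid's tongue, at its upper face: with the lid shut 135 mm in front of the hinge axis and 53 mm above the bench. Hole 11 mm wide, goes through the 8 mm thick tongue.
- lock_hole (a point): Centre of the mouth of the hole in the brass lock block, 44 mm above the bench, 80 mm in front of the jig's origin (-x). Hole 11 mm wide, 28 mm deep. The block is 38 (x) x 50 (y) x 32 mm and slides along the jig's y, driven by the knob.
- slide (a joint): Position of the lock block in m: 0 when the pointer is on the mark (lock hole in line with the lid's hole), positive when the block stands to the right (-y of the jig). Starts 5 to 12 mm to the right. Always 0.010 m per rad of the knob.
- knob (a joint): Knob angle in rad, positive clockwise seen from above; 0 when the pointer is on the mark. Starts at 0.5 to 1.2, stops at -1.5 and 1.5. Turned by about 0.04 Nm; stays where it is left.
- knob_grip (a point): On the knob's axis (vertical), 37 mm above the bench. Round black knurled knob, 36 mm across from 22 to 44 mm above the bench, with a wider foot 42 mm across below that. At x -115, y -95 mm in the jig's frame.
- pointer (a point): Tip of the black pointer, which moves with the lock block, just in front of it and 21 mm above the bench.
- mark (a point): The red mark on the white scale on the base plate, under the pointer's way; the pointer is on it when both have the same y in the jig's frame.
- pin_center (a point): Centre of the locking pin, on its axis, half-way along its length of 85 mm. From its tip up: tapered steel nose 8 mm long, shank 8 mm thick up to 34 mm, steel collar 24 mm across and 5 mm thick up to 39 mm, red handle 18 mm across up to 85 mm. z points from tip to handle. It stands upright in the stand, its collar resting on the stand's top; 40 to 85 g.
- pin_tip (a point): Tip of the pin, 42.5 mm below its centre. With the collar on the shut lid's tongue the tip is 25 mm below the mouth of the lock hole.
- pin_stand: Wooden block 54 x 54 x 40 mm, fixed to the bench, in which the pin stands upright (hole 11 mm wide, 37 mm deep). Origin at the centre of its underside.
- bottle: Bystander: brown dropper bottle 34 mm across, 102 mm high. Origin at the centre of its underside.
- box: Bystander: cream round box with lid, 68 mm across, 41 mm high. Origin at the centre of its underside.
- crucible: Bystander: terracotta crucible 53 mm across, 44 mm high. Origin at the centre of its underside.

How it is judged:
On the way, in this order (a step that is already met when the one before it is completed fails the run):
1. with the lid still up, the pointer is turned onto the mark (within 2 mm) (value of joint slide between -0.002 and 0.002 m and value of joint fold above 0.8 rad), for 0.2 s.
2. the lid is folded down (value of joint fold below 0.05 rad), for 0.2 s.
3. the pin goes through the lid's tongue into the lock block (horizontal distance between pin_tip and lock_hole below 0.003 m and z of pin_tip in the frame of lock_hole below -0.008 m), for 0.1 s.
At the end, for the whole second after the job is handed in: Pin tip at least 21 mm below the lock hole's mouth and within 3 mm of its axis; pointer within 2.5 mm of the mark; lid folded down and pressed shut (fold under 0.01, lid under 0.015 rad); the gripper still holds the pin and its collar presses the lid with more than 3 N (horizontal distance between pin_tip and lock_hole below 0.003 m and z of pin_tip in the frame of lock_hole below -0.021 m and value of joint slide between -0.0025 and 0.0025 m and value of joint fold below 0.01 rad and value of joint lid below 0.015 rad and contact force between pin and lid above 3 N and contact force between the fingers and pin above 3 N); the arm keeps its last pose, push and grip.
It fails at once if the bottle is displaced by more than 20 mm (distance of bottle from where it was at the start of the episode above 0.02 m).
It fails at once if the box is displaced by more than 20 mm (distance of box from where it was at the start of the episode above 0.02 m).
It fails at once if the crucible is displaced by more than 20 mm (distance of crucible from where it was at the start of the episode above 0.02 m).
It also fails if it takes over 58 s, if anything falls off the work surface, if the arm or the gripper's body presses on something with over 40 N, if the wrist force passes 120 N, or if a joint passes its speed limit or range.

ROBOT

A 6-joint arm with a two-finger parallel gripper is mounted at the origin on a cart in front of the work surface, level with it; the furniture and walls round the work are solid. World frame = base frame: x ahead of the robot, y to its left, z up, the work surface at z = 0. Lengths are in m, angles in rad, forces in N, time in s.
With the tool pointing down it reaches from about 0.35 to 0.925 m from the base axis. Payload 6.4 kg.
Tool frame: the origin (TCP) lies between the finger pads; the fingertips stand manip.tcp_to_tips ahead of it and the grasp point (between the pads) lies 5 mm behind it (manip.tcp_to_tips is the distance from the TCP to the fingertips, in m); z points along the fingers, x is the direction in which the jaws open and shut, and the axes are right-handed (so a half turn about z gives the same grasp; the last joint's range is limited). The gripper opens to 94 mm and grips with 3 to 60 N. Pads are 16 mm wide; open, the fingers measure 119 mm over their backs; the gripper's body (75 mm by 177 mm) begins 78 mm behind the grasp point.
Start: joints at [1.062, 0.245, 1.558, -0, 1.339, -0.174], TCP at [0.214, 0.614, 0.219] pointing down, gripper open.
Joint ranges: [-3.13, 3.13], [-1.02, 2.26], [0.13, 2.54], [-0.95, 4.09], [0.21, 2.88], [-2.74, 2.74]. Speed limits (rad/s): [2.57, 2.57, 3.14, 3.14, 3.14, 3.14].

INTERFACE

Orientations are given as [roll, pitch, yaw] about the fixed x, y, z axes, in that order (R = Rz(yaw) Ry(pitch) Rx(roll)).
In Python, from bench import readout, vision, manip, finder gives the robot as it stands. The module is installed in compiled form; this text tells all that it offers.
- The arm moves only by the tool carry_out, never from a script. Its argument "increments" is a list of rows, each a list of 7 numbers: the shift along the tool's x, y, z in mm, then the turn, a rotation vector about the tool's x, y, z in rad, then the finger opening in mm, from 0 to 94. In form: [[dx, dy, dz, wx, wy, wz, gripper], ...]. A call has exactly 8 rows; each row shifts and turns the pose as measured when the row begins, along the tool's axes as they then stand; what a row does not reach is not made up. A row lasts 1/10 s, in which the tool goes at most 50 mm and 8.59 degrees, less where a joint would pass 70% of its speed; a pose out of reach is approached as far as the arm can. A call is refused whole if a number of a shift passes 50 or a number of a turn 0.15, either way. A call with a gripper value outside its range is refused whole. The fingers move at their own pace and stop on an object; the grip force is fixed at half the most. Time passes only in rows, so rows that do not move let the fingers close, or fill a call up. It gives the time, the measured TCP pose, the force and the opening at its end, in the units of the state.
- readout.sense(): the state, without advancing time (a new reading comes with each control period).
- vision.snapshot(name): name is "scene" or "top"; returns (picture, depth): 400x640x3 uint8, red, green, blue; 400x640 float32, m along the optical axis (not along the pixel's ray), 0 where there is no reading.
- vision.get_calibration(name): a dict with "fx", "fy", "cx", "cy" (pixels), "R" (3x3) and "t" (3): a world point X has camera coordinates R X + t. Camera axes: x right, y down, z forward; pixel columns grow to the right and rows downward; lengths in m; the calibration is good to about 2 mm. A picture is of the moment at which its call begins. get_calibration takes no time and is no camera call.
- manip.sign_off(): hands the job in, once; it reports no verdict.
Trained networks look in the newest picture that a camera, given by its name, has taken for a name from the list of things; names that differ only in an ending like _2 or _b are one class to them, and where a whole thing is asked for, a point or a joint stands for the part that bears it (a point fixed in the world has none). Each returns a list of dicts, best first, with "p" (0 to 1); they miss things now and then, are a little off and sometimes report something else, mostly with a low value. They report only what shows in the picture. A call takes as long as a camera call.
- finder.outline_of(camera, label): "region" (400x640 bool, what is visible of it) and "extent" ([centre column, centre row, width, height] in pixels, round what is visible of it).
- finder.spot_point(camera, label): "xy" ([column, row] in pixels: a listed point, or the origin of a listed thing).
The state is a dict: "clock": time; "qpos": joint angles; "dq": joint speeds; "joint_torque": joint torques, N m; "eef_pos": TCP position; "tool_rot": TCP orientation; "contact_force": force on the tool from outside, world axes, zero at the start; "wrist_torque": the same for the moment, N m; "width": finger opening in m.
Only numpy, scipy, OpenCV 4.12 (cv2) and the standard library are available. Lean on these libraries where they do the work, as an engineer would, in place of code of your own. Each camera call takes 0.05 s, during which the arm holds its last target.

## Working session

There is one attempt and no reset: what is moved stays moved. The work goes in short steps, Python scripts to look and compute and a tool call to move; the robot and the scene stay as the last step left them, time stands still between calls to the robot, and variables do not carry over. Pictures are saved under pics/ and viewed, and the job is handed in when it is done.

Besides the shell and the picture viewer there is one more tool, called after "Emit:" by a JSON object that holds its "method" and its "body". carry_out: Moves the arm, as the interface text tells. Its arguments: {"type":"object","properties":{"increments":{"type":"array"}},"required":["increments"]}

```bash
mkdir -p pics
cat > h.py <<'E'
import numpy as np, cv2
from bench import readout, vision, manip, finder
from scipy.spatial.transform import Rotation as Ro
def snap(n,name):
    p,d=vision.snapshot(n); cv2.imwrite('pics/'+name+'.png',p[:,:,::-1]); np.save('pics/'+name+'.npy',d); return p,d
def cam(n):
    c=vision.get_calibration(n); return c,np.array(c['R']),np.array(c['t'])
def px2w(n,u,v,z):  # depth along axis
    c,R,t=cam(n); X=np.array([(u-c['cx'])/c['fx']*z,(v-c['cy'])/c['fy']*z,z]); return R.T@(X-t)
def ray_plane(n,u,v,h):
    c,R,t=cam(n); o=-R.T@t; r=R.T@np.array([(u-c['cx'])/c['fx'],(v-c['cy'])/c['fy'],1]); return o+r*(h-o[2])/r[2]
def w2px(n,X):
    c,R,t=cam(n); Y=R@np.array(X)+t; return np.array([c['fx']*Y[0]/Y[2]+c['cx'],c['fy']*Y[1]/Y[2]+c['cy']])
E
python3 - <<'E'
from h import *
np.set_printoptions(precision=4,suppress=True)
s=readout.sense(); print(s, manip.tcp_to_tips)
for n in ['scene','top']:
    snap(n,n+'0'); c,R,t=cam(n); print(n,c['fx'],'campos',-R.T@t, R[2])
    for l in ['lid_hinge','lid_top','lid_hole','lock_hole','knob_grip','pointer','mark','pin_center','pin_tip','pin_stand','jig','bottle','box','crucible']:
        print(l,[(np.round(r['xy'],1),round(float(r['p']),2)) for r in finder.spot_point(n,l)[:2]])
print(readout.sense()['clock'])
E
```

```text
{'clock': 0.0, 'qpos': array([ 1.0619,  0.2458,  1.559 , -0.    ,  1.3387, -0.1741]), 'dq': array([ 0.0012,  0.0001,  0.0001, -0.0019,  0.0019,  0.0001]), 'joint_torque': array([ -0.0001, -41.5854, -31.4588,   0.0684,   0.0333,  -0.0002]), 'eef_pos': array([0.2133, 0.6134, 0.2184]), 'tool_rot': array([-3.1413,  0.0018,  1.236 ]), 'contact_force': array([-0.1948, -0.3645,  0.8482]), 'wrist_torque': array([ 0.0385, -0.0129,  0.0113]), 'width': 0.09406038021131012} 0.014
scene 520.6408787809511 campos [ 0.2132 -0.7495  0.9417] [ 0.2953  0.6404 -0.709 ]
lid_hinge [(array([338.5, 197.8]), 0.68)]
lid_top [(array([335.3, 169. ]), 0.73)]
lid_hole [(array([322.3, 159.3]), 0.93), (array([339.5, 196.8]), 0.55)]
lock_hole [(array([286.3, 211.8]), 0.72), (array([395.5, 244.3]), 0.61)]
knob_grip [(array([288.1, 250.1]), 0.57)]
pointer [(array([268.7, 228.2]), 0.95)]
mark [(array([266.5, 227.5]), 0.57)]
pin_center [(array([354.7, 315.9]), 0.52)]
pin_tip [(array([353.1, 328.2]), 0.72)]
pin_stand [(array([354. , 328.1]), 0.58)]
jig [(array([319.7, 216.6]), 0.87)]
bottle [(array([390.6, 244.2]), 0.82), (array([419.5, 296.1]), 0.55)]
box [(array([419.2, 299.4]), 0.78)]
crucible [(array([242.2, 158.2]), 0.78)]
top 411.59182692783975 campos [0.3947 0.0379 1.0105] [ 0.1635 -0.0214 -0.9863]
lid_hinge [(array([309.4, 182.5]), 0.7)]
lid_top [(array([313. , 171.9]), 0.6)]
lid_hole [(array([309.4, 185.2]), 0.74)]
lock_hole [(array([312. , 232.7]), 0.74), (array([350.3, 250.1]), 0.48)]
knob_grip [(array([350. , 252.9]), 0.63)]
pointer [(array([310.1, 258.2]), 0.66)]
mark [(array([309.5, 253.6]), 0.65)]
pin_center [(array([443.4, 229.6]), 0.46)]
pin_tip []
pin_stand [(array([437.1, 231.4]), 0.89)]
jig [(array([309.7, 203.6]), 0.66)]
bottle [(array([372.6, 154.4]), 0.79)]
box [(array([430.2, 167. ]), 0.92)]
crucible [(array([200.1, 247.9]), 0.7)]
1.5
```

Run:
```python
import cv2
a=cv2.imread('pics/top0.png')[120:300,170:490]; cv2.imwrite('pics/top0c.png',cv2.resize(a,(800,450),interpolation=cv2.INTER_CUBIC))
a=cv2.imread('pics/scene0.png')[120:360,200:500]; cv2.imwrite('pics/scene0c.png',cv2.resize(a,(750,600),interpolation=cv2.INTER_CUBIC))
```

```text
(no output)
```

View pics/top0c.png

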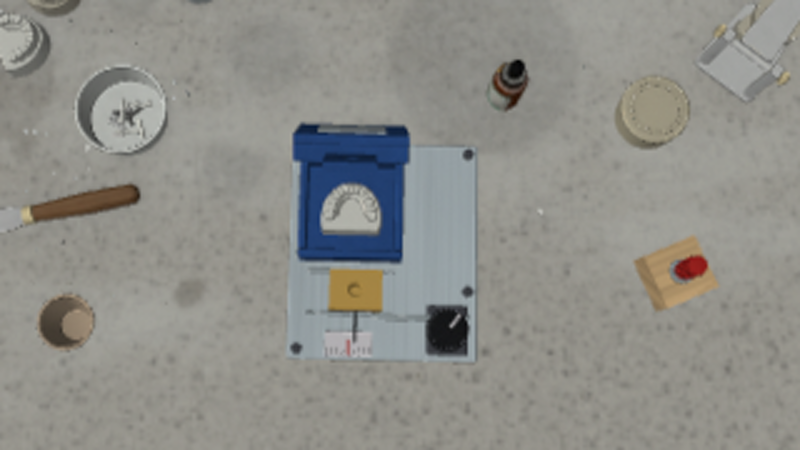

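View pics/scene0c.png

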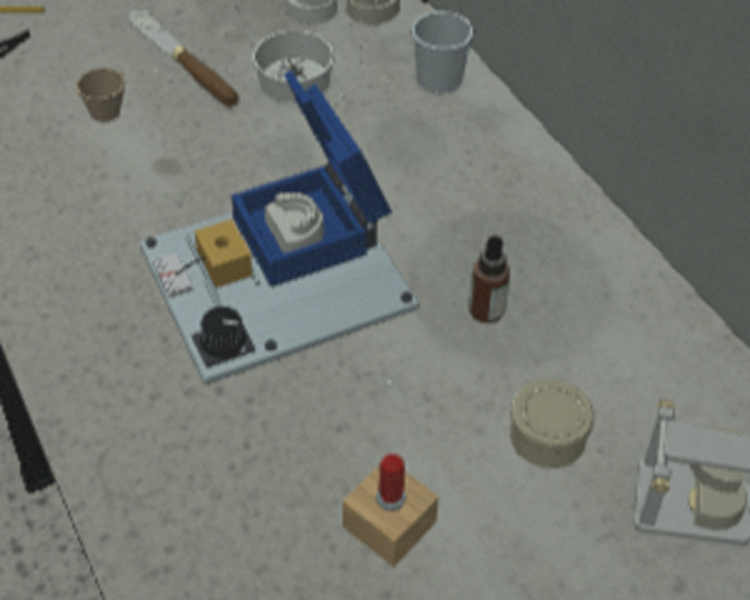

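View pics/top0.png

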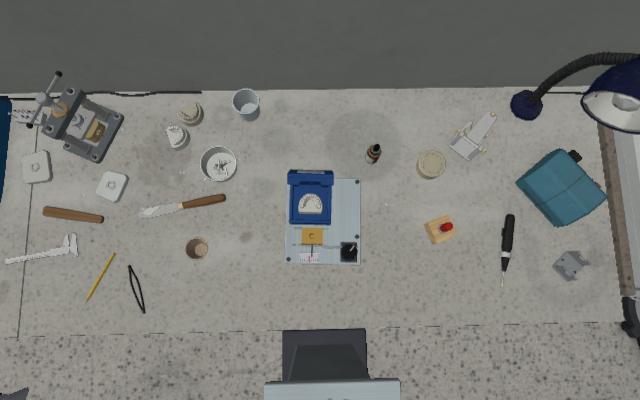

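Run:
```python
from h import *
from scipy.optimize import least_squares
np.set_printoptions(precision=4,suppress=True)
def cr(n,p): return (np.array(p)/2.5+((170,120) if n=='top' else (200,120))).tolist()
obs=[('top',(-.145,.060,.010),cr('top',(288,360))),('top',(-.145,-.125,.010),cr('top',(476,362))),('top',(.07,-.125,.010),cr('top',(476,147))),
('scene',(-.145,.060,.010),cr('scene',(140,240))),('scene',(-.145,-.125,.007),cr('scene',(207,380))),('scene',(.07,-.125,.008),cr('scene',(418,302))),
('top',(-.115,-.095,.044),cr('top',(448,328))),('scene',(-.115,-.095,.044),cr('scene',(222,320))),
('top',(.05,.05,.0),None)]
obs=[o for o in obs if o[2] is not None]
def w(p,X): c,s=np.cos(p[2]),np.sin(p[2]); return np.array([p[0]+c*X[0]-s*X[1],p[1]+s*X[0]+c*X[1],X[2]])
for cams in (['top'],['scene'],['top','scene']):
    ob=[o for o in obs if o[0] in cams]
    f=lambda p:np.concatenate([w2px(n,w(p,X))-np.array(u) for n,X,u in ob])
    r=least_squares(f,[.5,.04,0],loss='soft_l1'); print(cams,r.x); print(f(r.x).reshape(-1,2))
p=r.x
for l,X in dict(knob=(-.115,-.095,.037),hinge=(.055,0,.045),lock0=(-.08,0,.044)).items(): print(l,w(p,X),w2px('top',w(p,X)),w2px('scene',w(p,X)))
# lock block color
for n in ['top','scene']:
    im=cv2.imread(f'pics/{n}0.png'); hsv=cv2.cvtColor(im,cv2.COLOR_BGR2HSV)
    m=cv2.inRange(hsv,(15,130,80),(30,255,255)); 
    red=cv2.inRange(hsv,(0,170,80),(6,255,255))|cv2.inRange(hsv,(172,170,80),(180,255,255))
    for nm,mm in (('brass',m),('red',red)):
        k,lab,st,ce=cv2.connectedComponentsWithStats(mm)
        print(n,nm,[(st[i],ce[i]) for i in range(1,k) if st[i,4]>15])
# depth on things
for n,u,v in [('top',312,236),('top',446,227),('top',348,250),('scene',354.7,310),('top',437,231)]:
    d=np.load(f'pics/{n}0.npy'); z=d[int(v),int(u)]; print(n,u,v,px2w(n,u,v,z))
for l,h in dict(bottle=0,box=0,crucible=0,pin_stand=0).items():
    for n in ['top','scene']:
        print(l,n,[ray_plane(n,*q['xy'],h)[:2] for q in finder.spot_point(n,l)[:1]])
```

```text
['top'] [ 0.5668  0.0449 -0.034 ]
[[-1.1907  0.0338]
 [ 0.3903  0.1738]
 [ 0.0499 -0.6985]
 [ 0.3737  0.3144]]
['scene'] [ 0.5715  0.0421 -0.0356]
[[-0.648  -0.2078]
 [-0.4736  0.3119]
 [ 1.412  -0.027 ]
 [ 0.1412 -0.2614]]
['top', 'scene'] [ 0.5686  0.0438 -0.0325]
[[-0.6653 -0.6797]
 [ 0.8903 -0.6548]
 [ 0.403  -1.4713]
 [-2.0319 -0.1352]
 [-1.7595  0.3096]
 [ 0.052  -0.2235]
 [ 0.8734 -0.5152]
 [-1.1969 -0.2778]]
knob [ 0.4505 -0.0474  0.037 ] [349.818  250.8623] [287.8098 249.7178]
hinge [0.6235 0.042  0.045 ] [310.5636 179.244 ] [338.5089 196.8752]
lock0 [0.4886 0.0464 0.044 ] [309.7316 235.2992] [286.7295 214.4275]
top brass [(array([302, 228,  21,  16, 316], dtype=int32), array([311.75  , 235.5665])), (array([ 88, 253,  27,  45, 137], dtype=int32), array([100.7226, 275.219 ]))]
top red [(array([441, 223,  12,   8,  76], dtype=int32), array([446.2763, 226.5263]))]
scene brass [(array([179, 123,  38,   2,  45], dtype=int32), array([199.9111, 123.1556])), (array([279, 209,  20,  22, 249], dtype=int32), array([288.1566, 218.2129]))]
scene red [(array([353, 302,   8,   9,  46], dtype=int32), array([356.5435, 305.8478]))]
top 312 236 [0.4893 0.0412 0.0179]
top 446 227 [ 0.4968 -0.263   0.0879]
top 348 250 [ 0.4522 -0.0426  0.0439]
scene 354.7 310 [ 0.4942 -0.2768  0.0834]
top 437 231 [ 0.4935 -0.258   0.0348]
bottle top [array([ 0.6962, -0.117 ])]
bottle scene [array([ 0.6811, -0.1118])]
box top [array([ 0.6606, -0.2624])]
box scene [array([ 0.6564, -0.2692])]
crucible top [array([0.4676, 0.3143])]
crucible scene [array([0.4758, 0.337 ])]
pin_stand top [array([ 0.496 , -0.2687])]
pin_stand scene [array([ 0.4999, -0.2679])]
```

Emit:
{"method": "carry_out", "body": {"increments": [[-38,31,0,0,0,0,60],[-38,31,0,0,0,0,60],[-38,31,0,0,0,0,60],[-38,31,0,0,0,0,60],[-38,31,0,0,0,0,60],[-38,31,0,0,0,0,60],[-38,31,0,0,0,0,60],[-38,31,0,0,0,0,60]]}}

```text
clock: 2.7
eef_pos: [0.3499, 0.2406, 0.2188]
tool_rot: [3.139, -0.002, 1.248]
contact_force: [1.4, 0.5, 0.6]
width: 0.0597
```

```bash
cat >> h.py <<'E'
def to(x,y,z,yaw=None):
    s=readout.sense(); R=Ro.from_euler('xyz',s['tool_rot']).as_matrix(); p=np.array(s['eef_pos'])
    d=R.T@(np.array([x,y,z])-p)*1000
    yaw=s['tool_rot'][2] if yaw is None else yaw
    rv=Ro.from_matrix(R.T@Ro.from_euler('xyz',[np.pi,0,yaw]).as_matrix()).as_rotvec()
    print('clk',round(s['clock'],2),'p',np.round(p,4),'rot',np.round(s['tool_rot'],3),'F',np.round(s['contact_force'],1),'M',np.round(s['wrist_torque'],2),'w',round(s['width'],4)); print('d mm',np.round(d,1),'n',np.linalg.norm(d)/50,'rv',np.round(rv,3))
    return d,rv
E
python3 - <<'E'
from h import *
to(.4505,-.0474,.12,.8)
E
```

```text
clk 2.7 p [0.3499 0.2406 0.2188] rot [ 3.139e+00 -2.000e-03  1.248e+00] F [1.4 0.5 0.6] M [ 0.03 -0.02  0.  ] w 0.0597
d mm [-241.4  186.6   98.7] n 6.41395213279874 rv [ 0.002 -0.003  0.448]
```

Emit:
{"method": "carry_out", "body": {"increments": [[-28,31,12,0,0,0.06,60],[-28,31,12,0,0,0.06,60],[-28,31,12,0,0,0.06,60],[-28,31,12,0,0,0.06,60],[-28,31,12,0,0,0.06,60],[-28,31,12,0,0,0.06,60],[-28,31,12,0,0,0.06,60],[-28,31,12,0,0,0.06,60]]}}

```text
clock: 3.5
eef_pos: [0.4526, -0.0905, 0.1254]
tool_rot: [3.129, -0.016, 0.747]
contact_force: [-0.6, -0.1, 0.3]
width: 0.06
```

Run:
```python
from h import *
to(.4505,-.0474,.08,.8)
for n in ['top','scene']: 
    p,d=snap(n,n+'1')
a=cv2.imread('pics/top1.png')[200:290,260:380]; cv2.imwrite('pics/top1c.png',cv2.resize(a,(800,600),interpolation=cv2.INTER_CUBIC))
a=cv2.imread('pics/scene1.png')[190:290,230:350]; cv2.imwrite('pics/scene1c.png',cv2.resize(a,(720,600),interpolation=cv2.INTER_CUBIC))
```

```text
clk 3.5 p [ 0.4526 -0.0905  0.1254] rot [ 3.129 -0.016  0.747] F [-0.6 -0.1  0.3] M [ 0.   -0.04 -0.  ] w 0.06
d mm [ 27.  -33.6  45.5] n 1.2526937089204013 rv [ 0.013 -0.015 -0.054]
```

View pics/top1c.png

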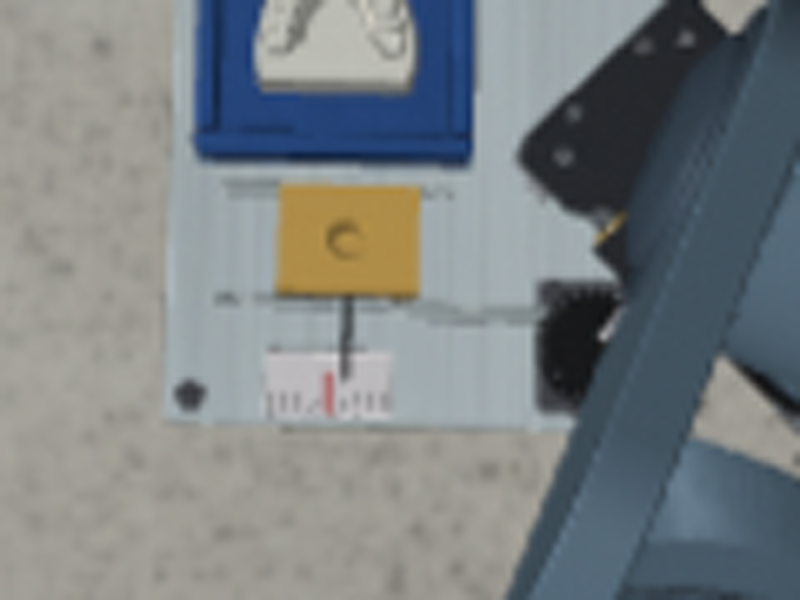

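View pics/scene1c.png

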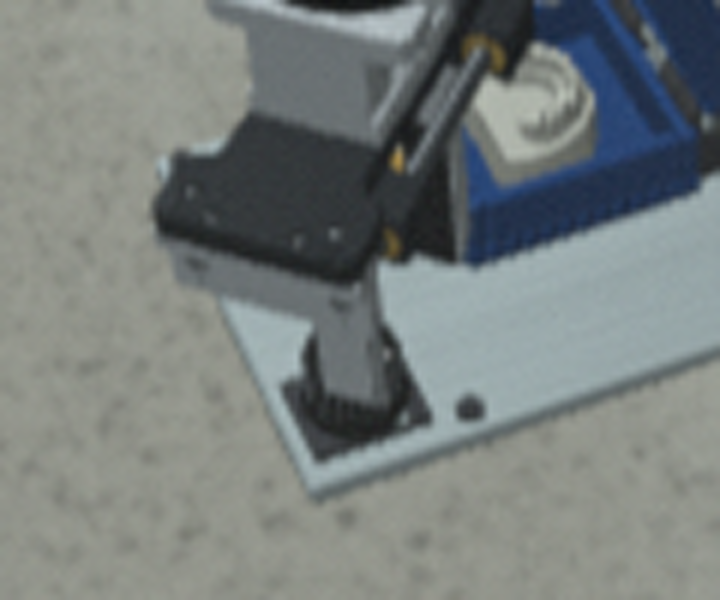

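Emit:
{"method": "carry_out", "body": {"increments": [[14,-17,10,0.006,-0.007,-0.025,60],[13,-16,15,0.006,-0.007,-0.025,60],[0,0,15,0,0,0,60],[0,0,10,0,0,0,60],[0,0,0,0,0,0,60],[0,0,0,0,0,0,60],[0,0,0,0,0,0,60],[0,0,0,0,0,0,60]]}}

```text
clock: 4.4
eef_pos: [0.4513, -0.0479, 0.0764]
tool_rot: [3.139, -0.002, 0.794]
contact_force: [0.6, 0.3, -0.6]
width: 0.0601
```

Run:
```python
from h import *
to(.4505,-.0474,.040,.8)
```

```text
clk 4.4 p [ 0.4513 -0.0479  0.0764] rot [ 3.139e+00 -2.000e-03  7.940e-01] F [ 0.6  0.3 -0.6] M [-0.04  0.05 -0.  ] w 0.0601
d mm [-0.3 -1.  36.4] n 0.7288855435764315 rv [ 0.003 -0.002 -0.006]
```

Emit:
{"method": "carry_out", "body": {"increments": [[0,-1,12,0,0,0,60],[0,0,12,0,0,0,60],[0,0,12,0,0,0,60],[0,0,0,0,0,0,40],[0,0,0,0,0,0,40],[0,0,0,0,0,0,30],[0,0,0,0,0,0,30],[0,0,0,0,0,0,30]]}}

```text
clock: 5.2
eef_pos: [0.4505, -0.0476, 0.0372]
tool_rot: [3.139, -0.002, 0.793]
contact_force: [-0.1, -0.6, -3.1]
width: 0.0342
```

Run:
```python
from h import *
to(.4505,-.0474,.040,.8)
p,d=snap('scene','scene2')
a=cv2.imread('pics/scene2.png')[190:290,230:350]; cv2.imwrite('pics/scene2c.png',cv2.resize(a,(720,600),interpolation=cv2.INTER_CUBIC))
```

```text
clk 5.2 p [ 0.4505 -0.0476  0.0372] rot [ 3.139e+00 -2.000e-03  7.930e-01] F [-0.1 -0.6 -3.1] M [ 0.02 -0.04  0.02] w 0.0342
d mm [ 0.2 -0.1 -2.8] n 0.05528736909517061 rv [ 0.002 -0.002 -0.007]
```

View pics/scene2c.png

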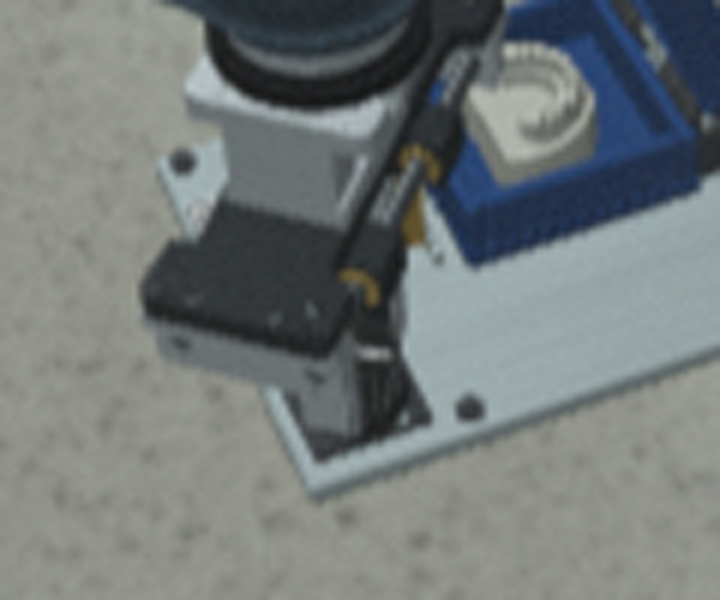

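Emit:
{"method": "carry_out", "body": {"increments": [[0,0,0,0,0,-0.1,30],[0,0,0,0,0,-0.1,30],[0,0,0,0,0,-0.1,30],[0,0,0,0,0,-0.1,30],[0,0,0,0,0,-0.1,30],[0,0,0,0,0,-0.06,30],[0,0,0,0,0,0,30],[0,0,0,0,0,0,30]]}}

```text
clock: 6.05
eef_pos: [0.4508, -0.0471, 0.0373]
tool_rot: [3.136, -0.002, 1.373]
contact_force: [0.5, -1.2, -3.0]
width: 0.0345
```

Run:
```python
from h import *
to(.4505,-.0474,.040,1.36)
p,d=snap('top','top3')
a=cv2.imread('pics/top3.png')[200:290,260:380]; cv2.imwrite('pics/top3c.png',cv2.resize(a,(800,600),interpolation=cv2.INTER_CUBIC))
```

```text
clk 6.05 p [ 0.4508 -0.0471  0.0373] rot [ 3.136e+00 -2.000e-03  1.373e+00] F [ 0.5 -1.2 -3. ] M [-0.03 -0.05  0.03] w 0.0345
d mm [-0.4 -0.2 -2.7] n 0.055283126436919565 rv [ 0.006 -0.002  0.013]
```

View pics/top3c.png

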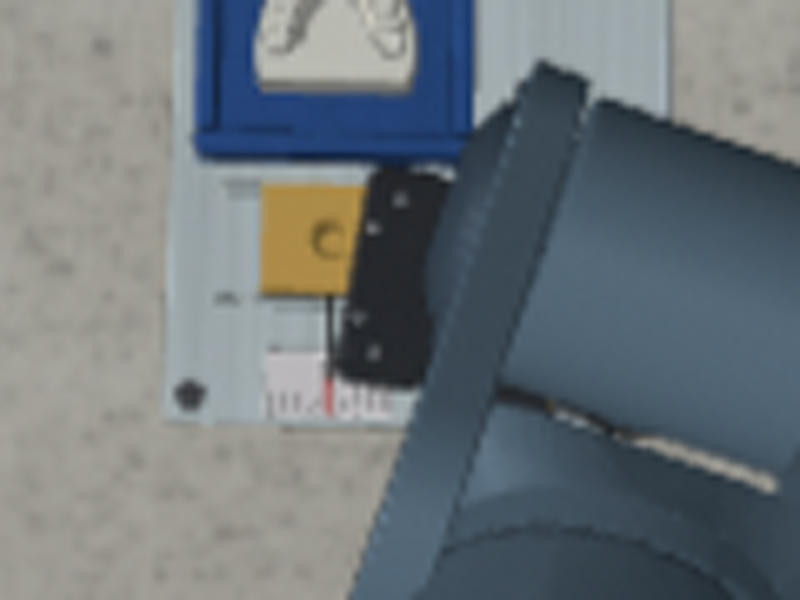

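Run:
```python
import cv2,numpy as np
for f in ['top0','top3']:
    a=cv2.imread(f'pics/{f}.png').astype(float)
    print(f)
    for r in range(244,263):
        seg=a[r,303:317]; rd=np.clip(seg[:,2]-seg[:,0]-15,0,None); dk=np.clip(110-seg.max(1),0,None)
        g=np.arange(303,317)
        print(r,'red',round((rd*g).sum()/rd.sum(),2) if rd.sum()>20 else None,'dark',round((dk*g).sum()/dk.sum(),2) if dk.sum()>20 else None, seg.max(1).astype(int))
```

```text
top0
244 red 311.82 dark 308.33 [ 93  93  93  88  98 101 101 105  92  76 101 105 105 115]
245 red None dark 311.79 [142 142 142 135 130 131 130 146 103  83 138 142 139 138]
246 red None dark 311.86 [148 149 147 143 135 138 136 146 104  73 140 139 136 134]
247 red None dark 311.9 [165 167 164 159 162 167 165 163 107  83 152 165 163 162]
248 red None dark 311.9 [165 166 164 160 162 167 165 163 107  84 153 167 163 161]
249 red None dark 311.79 [166 167 164 160 162 167 165 163 103  83 153 167 164 161]
250 red None dark 311.47 [166 167 165 160 163 167 165 163  86  89 155 166 164 162]
251 red None dark 311.11 [161 162 159 154 157 161 156 154  85 107 149 157 162 162]
252 red None dark 311.32 [154 154 153 150 154 156 146 143  82  97 138 144 165 169]
253 red None dark None [176 177 177 177 185 186 187 187  98 133 179 184 183 182]
254 red None dark None [177 177 177 177 177 177 177 177  95 126 171 177 177 176]
255 red None dark None [177 176 176 177 177 174 173 175  95 126 171 177 177 177]
256 red 308.81 dark None [178 177 177 177 177 170 162 174 110 140 172 177 176 177]
257 red 308.81 dark No
[... 1353 characters left out ...]
5 149  81  56  47  45  45  44  49  50]
255 red None dark 313.05 [186 187 186 186 186 149  81  85  54  46  45  46  45  45]
256 red None dark 313.68 [187 186 186 186 186 158  98 127  84  56  49  44  44  46]
257 red 308.79 dark 314.97 [187 187 187 186 186 179 146 178 145 118  93  99  73  68]
258 red 308.82 dark None [185 179 185 187 187 179 170 183 187 187 150 176 132 133]
259 red 308.8 dark None [181 154 181 187 179 178 170 184 179 185 154 181 154 181]
260 red 308.8 dark None [181 154 181 179 161 174 171 183 155 181 163 182 153 181]
261 red 308.91 dark None [182 165 182 161 179 178 170 181 166 186 182 189 167 187]
262 red None dark None [183 185 179 178 173 174 164 169 189 192 167 188 193 193]
```

Emit:
{"method": "carry_out", "body": {"increments": [[0,0,0,0,0,0,60],[0,0,0,0,0,0,60],[0,0,0,0,0,0,60],[0,0,-20,0,0,0,60],[0,0,-40,0,0,0,60],[0,0,-50,0,0,0,20],[0,0,-50,0,0,0,5],[0,0,-50,0,0,0,0]]}}

```text
clock: 6.9
eef_pos: [0.4453, -0.0456, 0.2465]
tool_rot: [-3.132, -0.005, 1.37]
contact_force: [1.1, 0.2, -0.7]
width: 0.0392
```

Run:
```python
from h import *
to(.69,.043,.26,1.54)
p=[.5686,.0438,-.0325]
def w(X): c,s=np.cos(p[2]),np.sin(p[2]); return np.array([p[0]+c*X[0]-s*X[1],p[1]+s*X[0]+c*X[1],X[2]])
def L(th,r,o): return w((.055-r*np.cos(th)+o*np.sin(th),0,.045+r*np.sin(th)+o*np.cos(th)))
for th in (1.0,1.1,1.15,1.2,1.25,1.3,1.4): print(th,w2px('scene',L(th,.135,.008)),w2px('top',L(th,.135,.008)),w2px('scene',L(th,.164,.004)),L(th,.09,.024),L(th,.164,.008),L(th,.105,.024))
```

```text
clk 6.9 p [ 0.4453 -0.0456  0.2465] rot [-3.132 -0.005  1.37 ] F [ 1.1  0.2 -0.7] M [-0.02 -0.02  0.04] w 0.0392
d mm [135.8 221.9 -15. ] n 5.212718722886893 rv [-0.01  -0.006 -0.17 ]
1.0 [311.89429763 168.56416179] [309.63365449 197.03507527] [303.58640583 163.50521083] [0.59515407 0.04293669 0.13369964] [0.54173638 0.04467338 0.18732366] [0.58705381 0.04320004 0.14632171]
1.1 [316.78942887 165.0022399 ] [309.68898574 190.79080095] [309.50764929 158.95774712] [0.60414654 0.04264433 0.13609497] [0.55634637 0.04419838 0.19478678] [0.5973462  0.04286542 0.14946308]
1.15 [319.33102306 163.34759425] [309.72069894 187.59481776] [312.59771876 156.83514684] [0.60872127 0.0424956  0.13695245] [0.56391265 0.04395239 0.19796119] [0.60259719 0.0426947  0.15064391]
1.2 [321.92468264 161.78427094] [309.75497887 184.36477444] [315.76062723 154.82294995] [0.61333311 0.04234566 0.1375801 ] [0.57162804 0.04370155 0.20075327] [0.60790061 0.04252228 0.15156069]
1.25 [324.56218523 160.31717297] [309.79171007 181.11239272] [318.98587864 152.9278396 ] [0.61797053 0.04219489 0.13797635] [0.57947326 0.04344649 0.20315606] [0.6132432  0.04234859 0.15221112]
1.3 [327.23515263 158.95082879] [309.83076443 177.84957554] [322.26272622 151.15601007] [0.62262196 0.04204367 0.13814021] [0.58742871 0.04318785 0.20516353] [0.6186116  0.04217405 0.15259358]
1.4 [332.65344707 156.53651631] [309.91527202 171.3406607 ] [328.92733735 148.00432798] [0.63192029 0.04174137 0.13776969] [0.6035905  0.04266241 0.20797349] [0.62937213 0.04182421 0.15255143]
```

Emit:
{"method": "carry_out", "body": {"increments": [[22,42,-4,0,0,-0.034,0],[22,42,-4,0,0,-0.034,0],[22,42,-4,0,0,-0.034,0],[22,42,-2,0,0,-0.034,0],[22,42,0,0,0,-0.034,0],[0,0,0,0,0,0,0],[0,0,30,0,0,0,0],[0,0,30,0,0,0,0]]}}

```text
clock: 7.7
eef_pos: [0.6842, 0.0369, 0.2234]
tool_rot: [3.11, 0.003, 1.544]
contact_force: [-0.6, 0.0, -0.9]
width: 0.0005
```

Run:
```python
from h import *
to(.65,.042,.145,1.54)
snap('scene','scene4')
a=cv2.imread('pics/scene4.png')[100:260,240:440]; cv2.imwrite('pics/scene4c.png',cv2.resize(a,(750,600),interpolation=cv2.INTER_CUBIC))
```

```text
clk 7.7 p [0.6842 0.0369 0.2234] rot [3.110e+00 3.000e-03 1.544e+00] F [-0.6  0.  -0.9] M [0.01 0.02 0.02] w 0.0005
d mm [  4.4 -36.8  77.2] n 1.7131540688200433 rv [0.032 0.003 0.004]
```

View pics/scene4c.png

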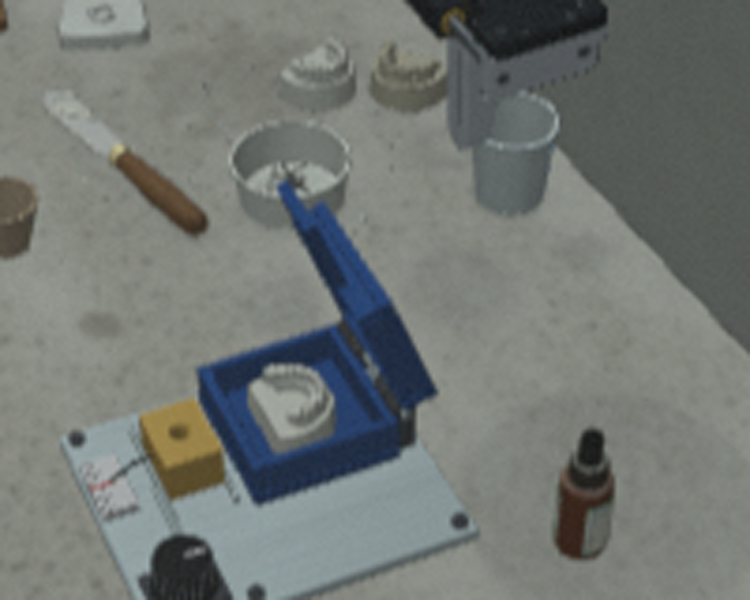

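Emit:
{"method": "carry_out", "body": {"increments": [[2,-10,26,0.016,0,0,0],[2,-10,26,0.016,0,0,0],[0,-10,24,0,0,0,0],[0,-8,0,0,0,0,0],[0,-10,0,0,0,0,0],[0,-8,0,0,0,0,0],[0,-8,0,0,0,0,0],[0,-6,0,0,0,0,0]]}}

```text
clock: 8.55
eef_pos: [0.6105, 0.0409, 0.1478]
tool_rot: [3.141, 0.003, 1.539]
contact_force: [2.4, -0.0, -0.7]
width: 0.0007
```

Run:
```python
from h import *
to(.586,.042,.140,1.54)
```

```text
clk 8.55 p [0.6105 0.0409 0.1478] rot [3.141e+00 3.000e-03 1.539e+00] F [ 2.4 -0.  -0.7] M [ 0.01 -0.41 -0.02] w 0.0007
d mm [  0.4 -24.6   7.8] n 0.5155914011685298 rv [ 0.     0.003 -0.001]
```

Emit:
{"method": "carry_out", "body": {"increments": [[0,-12,3.5,0,0,0,0],[0,-12,4.5,0,0,0,0],[0,-8,5,0,0,0,0],[0,-7,5.5,0,0,0,0],[0,-7,7,0,0,0,0],[0,-6,7,0,0,0,0],[0,-5,8,0,0,0,0],[0,-4,8,0,0,0,0]]}}

```text
clock: 9.35
eef_pos: [0.5495, 0.0423, 0.1031]
tool_rot: [3.131, 0.004, 1.539]
contact_force: [-1.3, 0.5, 2.5]
width: 0.0002
```

Run:
```python
from h import *
to(.544,.042,.088,1.54)
```

```text
clk 9.35 p [0.5495 0.0423 0.1031] rot [3.131 0.004 1.539] F [-1.3  0.5  2.5] M [0.05 0.17 0.04] w 0.0002
d mm [-0.4 -5.7 15.1] n 0.3222358665516032 rv [ 0.011  0.004 -0.001]
```

Emit:
{"method": "carry_out", "body": {"increments": [[0,-3,4,0.01,0,0,0],[0,-2,4,0,0,0,0],[0,-1,4,0,0,0,0],[0,0,3,0,0,0,0],[0,0,2,0,0,0,0],[0,0,2,0,0,0,0],[0,0,2,0,0,0,0],[0,0,2,0,0,0,0]]}}

```text
clock: 10.15
eef_pos: [0.5402, 0.0425, 0.0815]
tool_rot: [-3.128, 0.004, 1.54]
contact_force: [-7.1, 0.5, 15.7]
width: 0.0003
```

Run:
```python
from h import *
to(.544,.042,.088,1.54)
```

```text
clk 10.15 p [0.5402 0.0425 0.0815] rot [-3.128  0.004  1.54 ] F [-7.1  0.5 15.7] M [ 0.15  1.27 -0.01] w 0.0003
d mm [-0.4  3.7 -6.5] n 0.15007770135796644 rv [-0.014  0.004  0.   ]
```

Emit:
{"method": "carry_out", "body": {"increments": [[0,0,-30,0,0,0,0],[0,-5,-40,0,0,0,20],[-35,-6,-15,0,0,0,60],[-48,-7,0,0,0,0,60],[-48,-7,0,0,0,0,60],[-48,-7,0,0,0,0,60],[-48,-7,0,0,0,0,60],[-40,-5,0,0,0,0,60]]}}

```text
clock: 10.95
eef_pos: [0.4896, -0.2282, 0.1716]
tool_rot: [-3.13, 0.006, 1.551]
contact_force: [0.8, 0.7, -1.2]
width: 0.0528
```

Run:
```python
from h import *
np.set_printoptions(precision=4,suppress=True)
to(.496,-.268,.14,1.54)
for n in ['top','scene']:
    snap(n,n+'5')
    for l in ['lid_hole','lock_hole','pin_center','pin_tip','pin_stand']:
        print(n,l,[(np.round(r['xy'],1),round(float(r['p']),2)) for r in finder.spot_point(n,l)[:2]])
    a=cv2.imread(f'pics/{n}5.png')[180:300,260:480] if n=='top' else cv2.imread('pics/scene5.png')[190:360,240:420]
    cv2.imwrite(f'pics/{n}5c.png',cv2.resize(a,None,fx=3.5,fy=3.5,interpolation=cv2.INTER_CUBIC))
# pin from first images: red blob & collar & stand
hs=0.045+.023
for n,uv in (('top',(446.28,226.53)),('scene',(356.54,305.85))): 
    for h in (.068,.075,.09): print(n,h,ray_plane(n,*uv,h))
for n in ('top','scene'):
    im=cv2.imread(f'pics/{n}0.png'); hsv=cv2.cvtColor(im,cv2.COLOR_BGR2HSV)
    r=finder.outline_of
```

```text
clk 10.95 p [ 0.4896 -0.2282  0.1716] rot [-3.13   0.006  1.551] F [ 0.8  0.7 -1.2] M [ 0.12 -0.07  0.  ] w 0.0528
d mm [-39.5   7.6  31.8] n 1.0245651949877208 rv [-0.012  0.007  0.011]
top lid_hole [(array([309.1, 237.1]), 0.85), (array([308.6, 203. ]), 0.2)]
top lock_hole [(array([308.9, 233.6]), 0.41)]
top pin_center []
top pin_tip []
top pin_stand [(array([374.4, 158.2]), 0.71)]
scene lid_hole [(array([286.1, 206.4]), 0.89), (array([353.1, 316.4]), 0.27)]
scene lock_hole []
scene pin_center [(array([353.1, 314.5]), 0.79)]
scene pin_tip [(array([354.5, 325.6]), 0.71)]
scene pin_stand [(array([356.3, 326.3]), 0.75)]
top 0.068 [ 0.5001 -0.2703  0.068 ]
top 0.075 [ 0.4993 -0.268   0.075 ]
top 0.09 [ 0.4976 -0.2631  0.09  ]
scene 0.068 [ 0.507  -0.2617  0.068 ]
scene 0.075 [ 0.5046 -0.2656  0.075 ]
scene 0.09 [ 0.4996 -0.2739  0.09  ]
```

View pics/top5c.png

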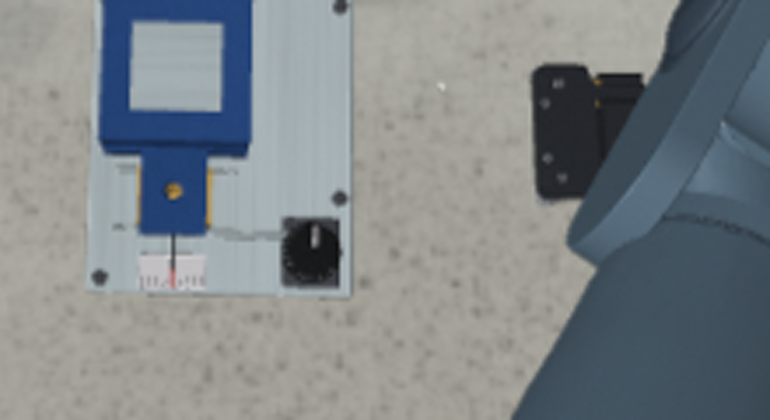

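View pics/scene5c.png

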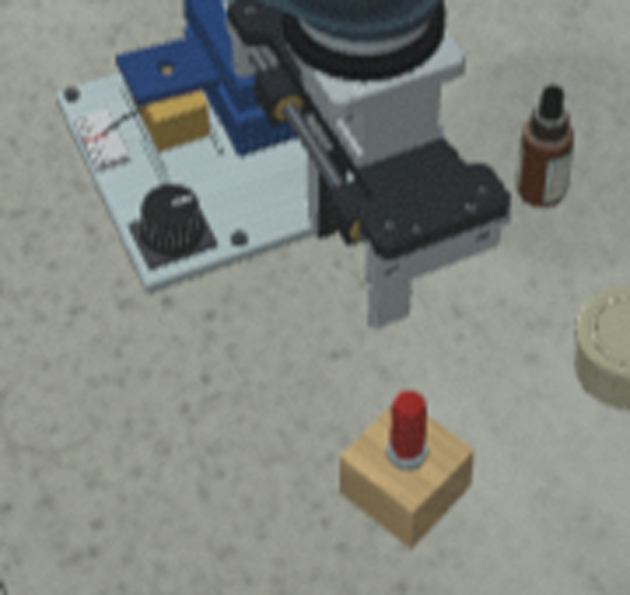

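Run:
```python
from h import *
from scipy.optimize import least_squares
np.set_printoptions(precision=4,suppress=True)
for n,f in (('top','top0'),('scene','scene0')):
    im=cv2.imread(f'pics/{f}.png').astype(int); m=((im[:,:,2]-np.maximum(im[:,:,0],im[:,:,1]))>50).astype(np.uint8)
    k,lab,st,ce=cv2.connectedComponentsWithStats(m)
    for i in range(1,k):
        if st[i,4]>20: print(n,st[i],ce[i]); b=ce[i] if (ce[i][0]>340 and st[i,4]>40) else None
    for i in range(1,k):
        c=ce[i]
        if st[i,4]>30 and ((n=='top' and 435<c[0]<455) or (n=='scene' and 345<c[0]<365)):
            print(n,'mid',ray_plane(n,c[0],c[1],.069))
# stand top outline: wood colours
for n in ('top','scene'):
    im=cv2.imread(f'pics/{n}0.png'); 
    r=[o for o in finder.outline_of(n,'pin_stand')][:1]; print(n,[o['extent'] for o in r])
print(w2px('top',(.500,-.268,.091)),w2px('top',(.500,-.268,.045)),w2px('scene',(.5,-.268,.091)),w2px('scene',(.5,-.268,.045)),w2px('scene',(.5,-.268,.04)))
```

```text
top [440 222  13  10  91] [446.1868 226.5275]
top mid [ 0.5    -0.2697  0.069 ]
scene [352 302   9  19 113] [355.9912 309.4248]
scene mid [ 0.5018 -0.2689  0.069 ]
top [[349.0, 252.4, 17.2, 15.5]]
scene [[358.6, 325.2, 42.0, 33.4]]
[448.5145 225.3946] [442.2683 227.7308] [355.2634 303.0942] [354.6514 316.1401] [354.5872 317.5084]
```

Emit:
{"method": "carry_out", "body": {"increments": [[-21,5,10,-0.006,0.004,0,60],[-20,5,15,-0.006,0.003,0,60],[0,0,15,0,0,0,60],[0,0,0,0,0,0,60],[0,0,0,0,0,0,60],[0,0,0,0,0,0,60],[0,0,0,0,0,0,60],[0,0,0,0,0,0,60]]}}

```text
clock: 12.45
eef_pos: [0.5009, -0.2645, 0.1323]
tool_rot: [3.139, -0.0, 1.557]
contact_force: [-0.8, 0.3, 0.4]
width: 0.0597
```

Run:
```python
from h import *
to(.5005,-.269,.066,1.54)
```

```text
clk 12.45 p [ 0.5009 -0.2645  0.1323] rot [ 3.139 -0.     1.557] F [-0.8  0.3  0.4] M [ 0.03 -0.04 -0.03] w 0.0597
d mm [-4.5 -0.5 66.3] n 1.3281598492535105 rv [ 0.003 -0.     0.017]
```

Emit:
{"method": "carry_out", "body": {"increments": [[-4.5,0,20,0,0,0,60],[0,0,20,0,0,0,60],[0,0,16,0,0,0,60],[0,0,8,0,0,0,60],[0,0,0,0,0,0,30],[0,0,0,0,0,0,15],[0,0,0,0,0,0,10],[0,0,0,0,0,0,10]]}}

```text
clock: 13.25
eef_pos: [0.5046, -0.2705, 0.0723]
tool_rot: [3.131, 0.007, 1.558]
contact_force: [0.2, -0.4, 0.6]
width: 0.0318
```

Run:
```python
from h import *
to(.5005,-.269,.066,1.54)
snap('scene','scene6')
a=cv2.imread('pics/scene6.png')[260:350,300:420]; cv2.imwrite('pics/scene6c.png',cv2.resize(a,None,fx=6,fy=6,interpolation=cv2.INTER_CUBIC))
```

```text
clk 13.25 p [ 0.5046 -0.2705  0.0723] rot [3.131 0.007 1.558] F [ 0.2 -0.4  0.6] M [0.09 0.   0.06] w 0.0318
d mm [ 1.5 -4.2  6.3] n 0.1536140018021772 rv [0.011 0.007 0.018]
```

View pics/scene6c.png

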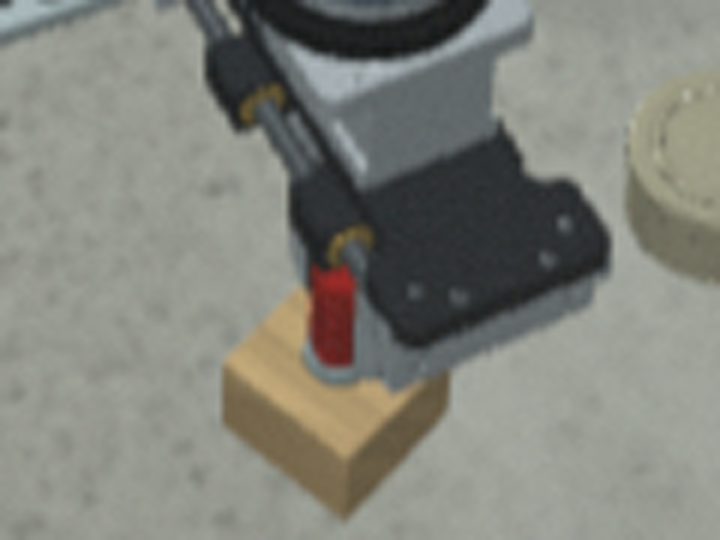

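Emit:
{"method": "carry_out", "body": {"increments": [[1,-4,6,0.011,0.007,0,32],[0,0,0,0,0,0,32],[0,0,0,0,0,0,10],[0,0,0,0,0,0,10],[0,0,0,0,0,0,10],[0,0,0,0,0,0,10],[0,0,0,0,0,0,10],[0,0,0,0,0,0,10]]}}

```text
clock: 14.1
eef_pos: [0.5008, -0.2699, 0.0667]
tool_rot: [3.141, 0.0, 1.558]
contact_force: [-0.3, 0.8, 0.0]
width: 0.0174
```

Run:
```python
from h import *
to(.5005,-.269,.066,1.54)
snap('scene','scene7')
a=cv2.imread('pics/scene7.png')[260:350,300:420]; cv2.imwrite('pics/scene7c.png',cv2.resize(a,None,fx=6,fy=6,interpolation=cv2.INTER_CUBIC))
```

```text
clk 14.1 p [ 0.5008 -0.2699  0.0667] rot [3.141 0.    1.558] F [-0.3  0.8  0. ] M [ 0.   -0.03 -0.02] w 0.0174
d mm [ 0.9 -0.3  0.7] n 0.022964224039632625 rv [0.    0.    0.018]
```

View pics/scene7c.png

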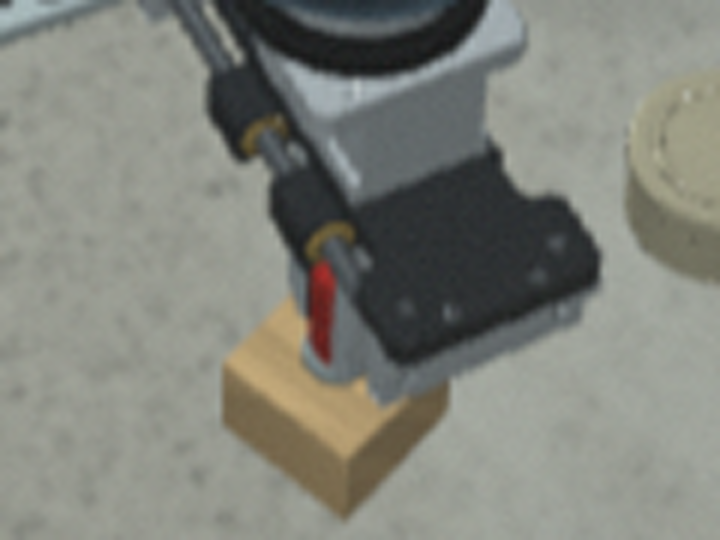

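Emit:
{"method": "carry_out", "body": {"increments": [[0,0,-20,0,0,0,10],[0,0,-40,0,0,0,10],[10,0,-40,0,0,0,10],[45,-2,0,0,0,0,10],[45,-2,0,0,0,0,10],[45,-2,0,0,0,0,10],[45,-2,0,0,0,0,10],[30,-2,0,0,0,0,10]]}}

```text
clock: 14.95
eef_pos: [0.4948, -0.0471, 0.1714]
tool_rot: [3.135, 0.003, 1.549]
contact_force: [-0.4, -0.2, -0.6]
width: 0.0174
```

Run:
```python
from h import *
np.set_printoptions(precision=4,suppress=True)
for n,uv in (('top',(309.1,237.1)),('scene',(286.1,206.4))):print(ray_plane(n,*uv,.063))
to(.4886,.0464,.150,1.54)
```

```text
[0.4826 0.0478 0.063 ]
[0.4916 0.0539 0.063 ]
clk 14.95 p [ 0.4948 -0.0471  0.1714] rot [3.135 0.003 1.549] F [-0.4 -0.2 -0.6] M [ 0.01 -0.04  0.01] w 0.0174
d mm [93.4 -8.4 21.1] n 1.9232205105789493 rv [0.006 0.003 0.009]
```

Run:
```python
from h import *
np.set_printoptions(precision=4,suppress=True)
for n,f,box in (('top','top5',(300,320,225,250)),('scene','scene5',(270,300,200,225))):
    a=cv2.imread(f'pics/{f}.png').astype(int); x0,x1,y0,y1=box
    blue=((a[:,:,0]-a[:,:,2])>40).astype(np.uint8)
    k,lab,st,ce=cv2.connectedComponentsWithStats(1-blue,connectivity=4)
    for i in range(1,k):
        if st[i,4]<40 and x0<ce[i][0]<x1 and y0<ce[i][1]<y1: print(n,st[i],ce[i],ray_plane(n,*ce[i],.064))
    if n=='top':
        # tongue edges
        for r in range(228,246): 
            c=np.where(blue[r,295:325])[0]; print(r,c.min()+295 if len(c) else None,c.max()+295 if len(c) else None,end=';')
```

```text
top [307 232   5   5  21] [309. 234.] [0.4897 0.0479 0.064 ]
228 301 318;229 301 318;230 301 318;231 301 318;232 301 318;233 301 318;234 301 318;235 301 318;236 301 318;237 300 318;238 300 318;239 301 318;240 300 318;241 300 318;242 300 317;243 300 318;244 300 318;245 300 318;scene [286 208   4   4  13] [287.3846 209.3846] [0.4901 0.0428 0.064 ]
```

Emit:
{"method": "carry_out", "body": {"increments": [[30,-4,5,0.003,0.001,0.004,10],[30,-3,5,0.003,0.002,0.005,10],[23,-1,5,0,0,0,10],[6,0,0,0,0,0,10],[0,0,0,0,0,0,10],[0,0,0,0,0,0,10],[0,0,0,0,0,0,10],[0,0,0,0,0,0,10]]}}

```text
clock: 15.75
eef_pos: [0.4882, 0.0466, 0.1566]
tool_rot: [3.14, 0.0, 1.544]
contact_force: [-1.0, -0.2, -1.6]
width: 0.0175
```

Run:
```python
from h import *
np.set_printoptions(precision=4,suppress=True)
to(.4886,.0464,.130,1.54)
for n in ['top','scene']:
    snap(n,n+'8')
    for l in ['lid_hole','pin_tip','pin_center']:
        print(n,l,[(np.round(r['xy'],1),round(float(r['p']),2)) for r in finder.spot_point(n,l)[:2]])
a=cv2.imread('pics/scene8.png')[150:240,240:340]; cv2.imwrite('pics/scene8c.png',cv2.resize(a,None,fx=6.5,fy=6.5,interpolation=cv2.INTER_CUBIC))
a=cv2.imread('pics/top8.png')[190:270,270:370]; cv2.imwrite('pics/top8c.png',cv2.resize(a,None,fx=6.5,fy=6.5,interpolation=cv2.INTER_CUBIC))
```

```text
clk 15.75 p [0.4882 0.0466 0.1566] rot [3.14  0.    1.544] F [-1.  -0.2 -1.6] M [-0.02  0.01 -0.  ] w 0.0175
d mm [-0.2  0.4 26.6] n 0.5323925141874576 rv [0.002 0.    0.004]
top lid_hole [(array([307.5, 234.9]), 0.58)]
top pin_tip []
top pin_center [(array([202.4, 248.5]), 0.64)]
scene lid_hole [(array([285.3, 207.4]), 0.63), (array([340. , 195.6]), 0.22)]
scene pin_tip [(array([281.9, 198.1]), 0.43)]
scene pin_center [(array([284. , 184.6]), 0.5)]
```

View pics/scene8c.png

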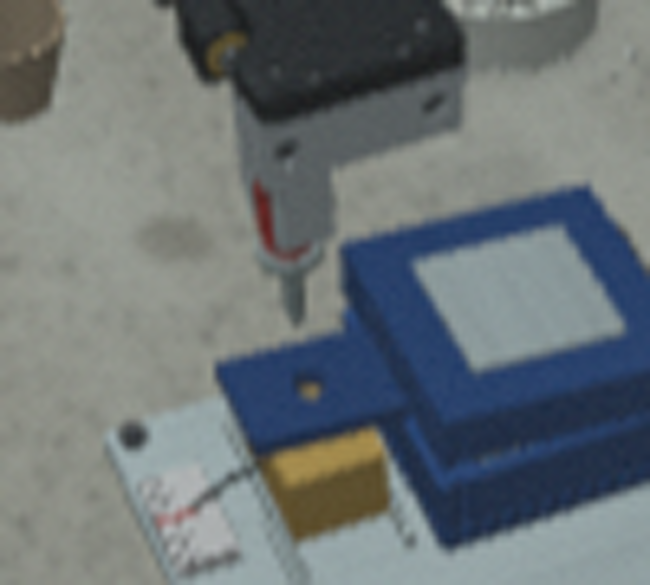

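View pics/top8c.png

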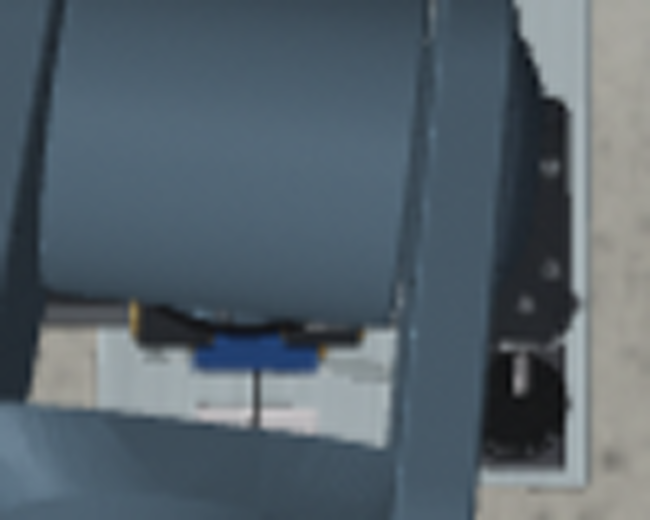

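Run:
```python
from h import *
np.set_printoptions(precision=3,suppress=True)
t=w2px('scene',(.4882,.0466,.0959));h=w2px('scene',(.4882,.0466,.064));c=w2px('scene',(.4882,.0466,.0959+.034))
print(t,h,h-t,t-c)
print('dx1mm',w2px('scene',(.4982,.0466,.064))-h,'dy',w2px('scene',(.4882,.0566,.064))-h)
```

```text
[285.021 198.978] [285.971 208.59 ] [0.95  9.612] [ 1.053 10.655]
dx1mm [ 3.937 -1.407] dy [-1.677 -2.758]
```

Emit:
{"method": "carry_out", "body": {"increments": [[-0.5,2,8,0,0,0,10],[0,0,7,0,0,0,10],[0,0,5,0,0,0,10],[0,0,3,0,0,0,10],[0,0,0,0,0,0,10],[0,0,0,0,0,0,10],[0,0,0,0,0,0,10],[0,0,0,0,0,0,10]]}}

```text
clock: 16.95
eef_pos: [0.4896, 0.0471, 0.1306]
tool_rot: [-3.142, 0.0, 1.546]
contact_force: [-0.3, -0.3, -1.0]
width: 0.0174
```

Run:
```python
from h import *
np.set_printoptions(precision=4,suppress=True)
to(.4902,.0461,.130,1.54)
p=readout.sense()['eef_pos']
snap('scene','scene9')
a=cv2.imread('pics/scene9.png')[175:225,265:315]; cv2.imwrite('pics/scene9c.png',cv2.resize(a,None,fx=12,fy=12,interpolation=cv2.INTER_CUBIC))
x,y,z=p; print('tip pred',w2px('scene',(x,y,z-.0607)),'collar bottom',w2px('scene',(x,y,z-.0267)))
```

```text
clk 16.95 p [0.4896 0.0471 0.1306] rot [-3.142  0.     1.546] F [-0.3 -0.3 -1. ] M [-0.    0.03 -0.01] w 0.0174
d mm [-1.   0.6  0.6] n 0.026128618057717875 rv [-0.     0.     0.006]
tip pred [286.2723 206.4999] collar bottom [285.2622 196.1696]
```

View pics/scene9c.png

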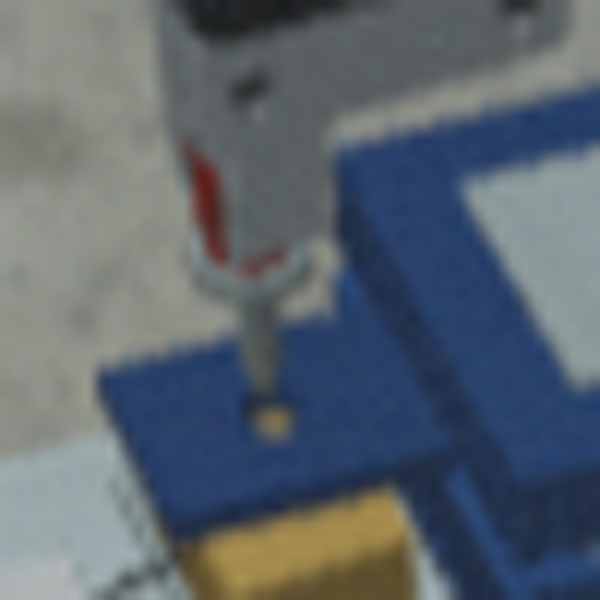

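Emit:
{"method": "carry_out", "body": {"increments": [[-1,0.5,0,0,0,0,10],[0,0,0,0,0,0,10],[0,0,3,0,0,0,10],[0,0,3,0,0,0,10],[0,0,3,0,0,0,10],[0,0,3,0,0,0,10],[0,0,2,0,0,0,10],[0,0,0,0,0,0,10]]}}

```text
clock: 17.8
eef_pos: [0.4902, 0.046, 0.1155]
tool_rot: [3.141, 0.0, 1.546]
contact_force: [0.5, -0.7, -0.5]
width: 0.0176
```

Run:
```python
from h import *
np.set_printoptions(precision=4,suppress=True)
to(.4902,.0461,.110,1.54)
snap('scene','scene10')
a=cv2.imread('pics/scene10.png')[175:225,265:315]; cv2.imwrite('pics/scene10c.png',cv2.resize(a,None,fx=12,fy=12,interpolation=cv2.INTER_CUBIC))
```

```text
clk 17.8 p [0.4902 0.046  0.1155] rot [3.141 0.    1.546] F [ 0.5 -0.7 -0.5] M [ 0.07 -0.02 -0.05] w 0.0176
d mm [ 0.1 -0.   5.5] n 0.11085901041689268 rv [0.    0.    0.006]
```

View pics/scene10c.png

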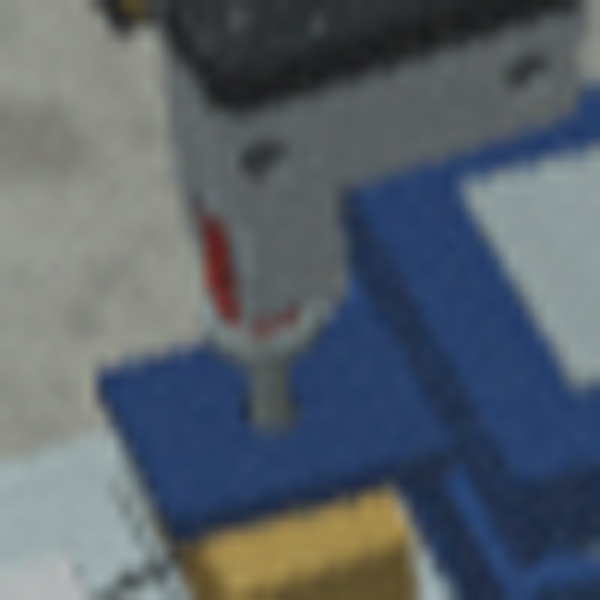

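Emit:
{"method": "carry_out", "body": {"increments": [[0,-0.8,1,0,0,0,10],[0,0,2.5,0,0,0,10],[0,0,2.5,0,0,0,10],[0,0,2.5,0,0,0,10],[0,0,2.5,0,0,0,10],[0,0,2.5,0,0,0,10],[0,0,2,0,0,0,10],[0,0,0,0,0,0,10]]}}

```text
clock: 18.65
eef_pos: [0.4896, 0.046, 0.099]
tool_rot: [3.141, 0.0, 1.546]
contact_force: [-0.3, -0.2, -1.1]
width: 0.0176
```

Run:
```python
from h import *
to(.4890,.0461,.090,1.54)
```

```text
clk 18.65 p [0.4896 0.046  0.099 ] rot [3.141 0.    1.546] F [-0.3 -0.2 -1.1] M [0.01 0.01 0.02] w 0.0176
d mm [ 0.1 -0.6  9. ] n 0.17975590952146114 rv [0.001 0.    0.006]
```

Emit:
{"method": "carry_out", "body": {"increments": [[0,-0.5,2.5,0,0,0,10],[0,0,2.5,0,0,0,10],[0,0,2.5,0,0,0,10],[0,0,2.5,0,0,0,10],[0,0,2,0,0,0,10],[0,0,2,0,0,0,10],[0,0,2,0,0,0,10],[0,0,0,0,0,0,10]]}}

```text
clock: 19.45
eef_pos: [0.4889, 0.046, 0.083]
tool_rot: [-3.141, 0.0, 1.546]
contact_force: [-2.2, -0.1, 4.1]
width: 0.0175
```

Run:
```python
from h import *
to(.4890,.0461,.078,1.54)
```

```text
clk 19.45 p [0.4889 0.046  0.083 ] rot [-3.141  0.     1.546] F [-2.2 -0.1  4.1] M [ 0.06  0.55 -0.04] w 0.0175
d mm [0.1 0.1 5. ] n 0.10030193678739423 rv [-0.001  0.     0.006]
```

Emit:
{"method": "carry_out", "body": {"increments": [[0,0,2,0,0,0,10],[0,0,2,0,0,0,10],[0,0,2,0,0,0,10],[0,0,2,0,0,0,10],[0,0,2,0,0,0,10],[0,0,2,0,0,0,10],[0,0,2,0,0,0,10],[0,0,2,0,0,0,10]]}}

```text
clock: 20.25
eef_pos: [0.4901, 0.0459, 0.076]
tool_rot: [-3.135, 0.001, 1.548]
contact_force: [-9.8, -0.0, 20.5]
width: 0.0173
```

Run:
```python
from h import *
to(.4890,.0461,.078,1.54)
snap('scene','scene11')
a=cv2.imread('pics/scene11.png')[165:265,250:350]; cv2.imwrite('pics/scene11c.png',cv2.resize(a,None,fx=6,fy=6,interpolation=cv2.INTER_CUBIC))
snap('top','top11')
a=cv2.imread('pics/top11.png')[190:270,270:370]; cv2.imwrite('pics/top11c.png',cv2.resize(a,None,fx=6,fy=6,interpolation=cv2.INTER_CUBIC))
to(.4890,.0461,.078,1.54)
```

```text
clk 20.25 p [0.4901 0.0459 0.076 ] rot [-3.135e+00  1.000e-03  1.548e+00] F [-9.8 -0.  20.5] M [ 0.1   2.18 -0.03] w 0.0173
d mm [ 0.2 -1.1 -2. ] n 0.045945884304987236 rv [-0.007  0.001  0.008]
clk 20.35 p [0.4901 0.0459 0.076 ] rot [-3.135e+00  1.000e-03  1.548e+00] F [-10.    0.7  19.8] M [0.2  2.26 0.05] w 0.0174
d mm [ 0.2 -1.1 -2. ] n 0.04621480900153504 rv [-0.007  0.001  0.008]
```

View pics/scene11c.png

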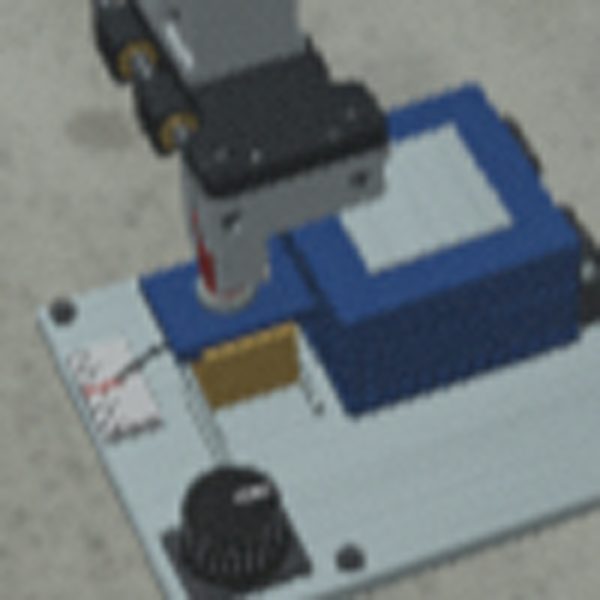

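View pics/top11c.png

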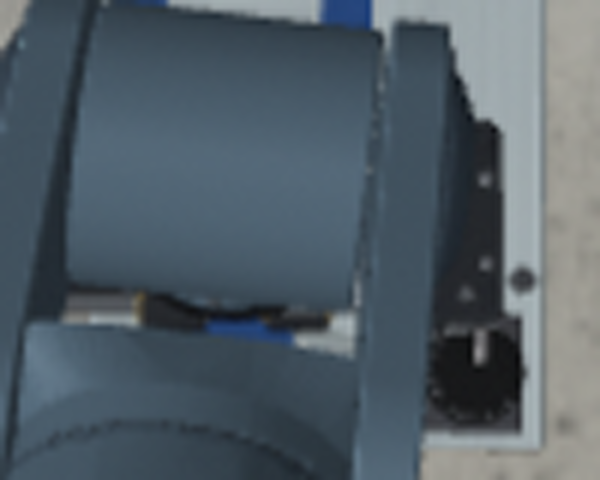

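Emit:
{"method": "carry_out", "body": {"increments": [[0,-1,1,-0.007,0,0,10],[0,-1,1.5,0,0,0,10],[0,-1,1.5,0,0,0,10],[0,-1,1.5,0,0,0,10],[0,-1,1.5,0,0,0,10],[0,-1,1.5,0,0,0,10],[0,-1,1.5,0,0,0,10],[0,-1,1.5,0,0,0,10]]}}

```text
clock: 21.15
eef_pos: [0.4894, 0.0458, 0.0763]
tool_rot: [3.129, 0.002, 1.548]
contact_force: [-4.9, -0.3, 13.8]
width: 0.0174
```

Run:
```python
from h import *
to(.4890,.0461,.078,1.54)
snap('scene','scene12')
to(.4890,.0461,.078,1.54)
a=cv2.imread('pics/scene12.png')[165:265,250:350]; cv2.imwrite('pics/scene12c.png',cv2.resize(a,None,fx=6,fy=6,interpolation=cv2.INTER_CUBIC))
```

```text
clk 21.15 p [0.4894 0.0458 0.0763] rot [3.129e+00 2.000e-03 1.548e+00] F [-4.9 -0.3 13.8] M [0.21 1.04 0.04] w 0.0174
d mm [ 0.2 -0.4 -1.7] n 0.034992876943910345 rv [0.012 0.001 0.008]
clk 21.2 p [0.4894 0.0458 0.0763] rot [3.129e+00 2.000e-03 1.548e+00] F [-4.8  0.8 13.3] M [0.18 1.01 0.07] w 0.0174
d mm [ 0.3 -0.3 -1.7] n 0.03524670824490894 rv [0.012 0.001 0.008]
```

View pics/scene12c.png

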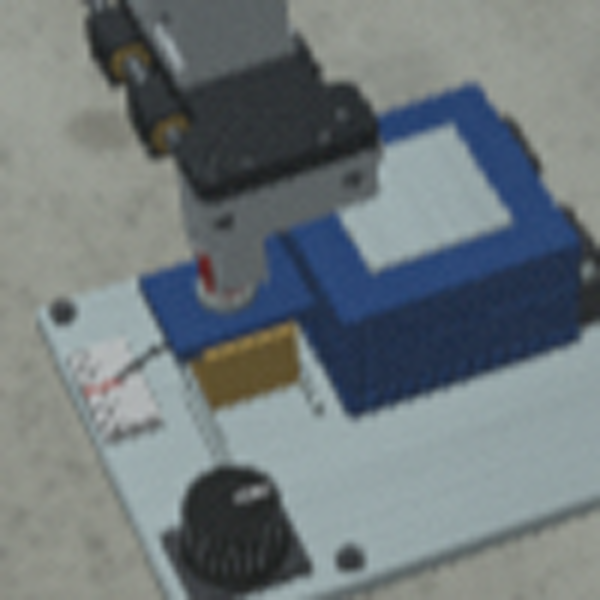

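Emit:
{"method": "carry_out", "body": {"increments": [[0,-0.5,2,0.006,0,0,10],[0,-0.5,2,0.004,0,0,10],[0,-0.5,2,0.004,0,0,10],[0,-0.5,2,0.004,0,0,10],[0,-0.5,2,0.004,0,0,10],[0,-0.5,2,0.004,0,0,10],[0,-0.5,2,0.004,0,0,10],[0,-0.5,2,0.004,0,0,10]]}}

```text
clock: 22.0
eef_pos: [0.4913, 0.0458, 0.0762]
tool_rot: [-3.122, 0.002, 1.55]
contact_force: [-7.9, 0.3, 16.7]
width: 0.0176
```

Run:
```python
from h import *
to(.4890,.0461,.078,1.54)
snap('scene','scene13')
to(.4890,.0461,.078,1.54)
a=cv2.imread('pics/scene13.png')[190:250,255:315]; cv2.imwrite('pics/scene13c.png',cv2.resize(a,None,fx=10,fy=10,interpolation=cv2.INTER_CUBIC))
```

```text
clk 22.0 p [0.4913 0.0458 0.0762] rot [-3.122e+00  2.000e-03  1.550e+00] F [-7.9  0.3 16.7] M [0.15 1.54 0.08] w 0.0176
d mm [ 0.2 -2.3 -1.8] n 0.05828698454359011 rv [-0.02   0.002  0.01 ]
clk 22.05 p [0.4913 0.0458 0.0762] rot [-3.122e+00  2.000e-03  1.550e+00] F [-7.8  1.  18.6] M [0.19 1.59 0.02] w 0.0177
d mm [ 0.2 -2.4 -1.8] n 0.05917008822649433 rv [-0.02   0.002  0.01 ]
```

View pics/scene13c.png

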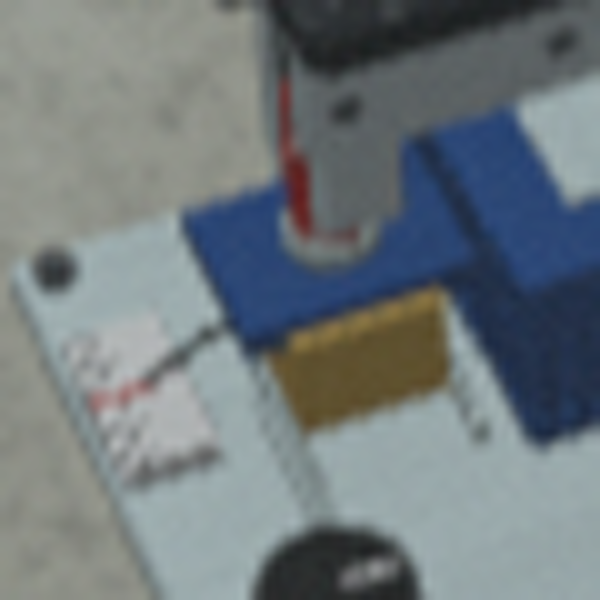

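Emit:
{"method": "carry_out", "body": {"increments": [[0,-1,1.7,-0.005,0,0,10],[0,-1,1.7,-0.003,0,0,10],[0,-1,1.7,-0.002,0,0,10],[0,-1,1.7,0,0,0,10],[0,-1,1.7,0,0,0,10],[0,-0.8,1.7,0,0,0,10],[0,-0.8,1.7,0,0,0,10],[0,-0.8,1.7,0,0,0,10]]}}

```text
clock: 22.85
eef_pos: [0.4907, 0.0458, 0.0762]
tool_rot: [-3.141, 0.003, 1.551]
contact_force: [-6.3, 1.1, 15.9]
width: 0.0175
```

Run:
```python
from h import *
to(.4890,.0461,.078,1.54)
snap('scene','scene14')
to(.4890,.0461,.078,1.54)
a=cv2.imread('pics/scene14.png')[190:250,255:315]; cv2.imwrite('pics/scene14c.png',cv2.resize(a,None,fx=10,fy=10,interpolation=cv2.INTER_CUBIC))
```

```text
clk 22.85 p [0.4907 0.0458 0.0762] rot [-3.141e+00  3.000e-03  1.551e+00] F [-6.3  1.1 15.9] M [ 0.14  1.39 -0.02] w 0.0175
d mm [ 0.2 -1.7 -1.8] n 0.050583340139978165 rv [-0.001  0.003  0.011]
clk 22.9 p [0.4907 0.0458 0.0762] rot [-3.141e+00  3.000e-03  1.551e+00] F [-6.3  1.4 15.9] M [ 0.2   1.3  -0.02] w 0.0176
d mm [ 0.3 -1.7 -1.8] n 0.05043086787841321 rv [-0.001  0.003  0.011]
```

View pics/scene14c.png

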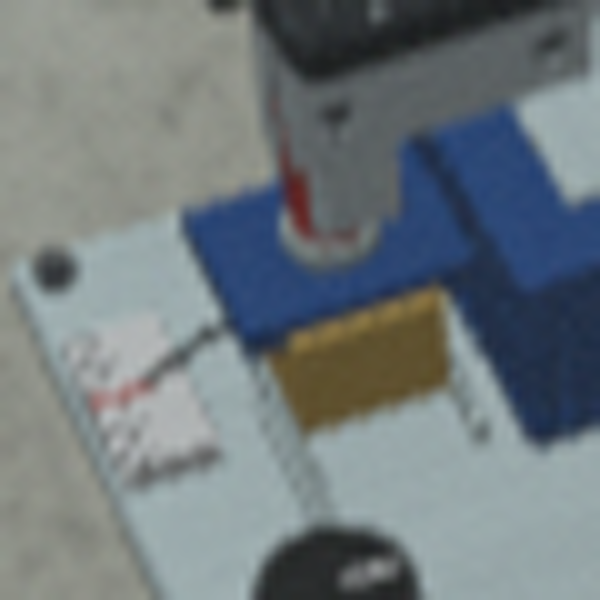

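Run:
```python
from h import *
manip.sign_off()
```

```text
the job is handed in; nothing more can be done
```

The job is done and handed in at 22.9 s on the robot's clock, with the gripper still holding the pin and pressing it down; no verdict came back.

- **Knob:** I turned the knob about 0.57 rad counterclockwise. The top view then put the pointer about 0.2 mm off the mark, and it was still on the mark in the last scene picture.
- **Lid:** I folded the lid down from behind with the closed fingers and pressed it to about the shut height.
- **Pin:** I took the pin from its stand and put it through the tongue into the lock block. It met almost no force on the way down until the collar reached the lid.

**Last checks:**
- The push was about 16 N down, steady over the last camera call. The tool stood upright and the finger opening was 17.5 mm on the 18 mm handle.
- The collar lies on the tongue and the lid looks shut.

**Less certain:**
- **Sideways load:** about 6 N along x remained at the end, and the tool sat about 2 mm ahead of my estimate of the lock hole's axis. The pin tip itself is held by the hole.
- **Tool height:** it ended about 3.5 mm lower than the grip geometry predicts. I think this is a small slip of the pin in the fingers plus a height bias. The collar being seated is the better evidence of depth.
- **Bystanders:** I never moved near the bottle, the round box or the crucible, but I did not measure them again at the end.

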